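# Count the print and register the printing block

## Task

Count this print first: swing the tally counter's sprung lever all the way to its stop and let it spring back, before the printing block is moved. Then bring the oblong printing block with the bar grip onto the registration board and press it firmly into the corner, lying flat and flush against both metal fences at once. Finish while still holding it pressed there with the gripper's fingers; leave the round stamp, the scissors and the potted plant alone.

Things in the scene. Friction and masses are not known exactly. Their poses are not given: they have to be found in the camera images.
- block_center (a point): centre, half-way up, of the loose oblong wooden printing block, which stands on the white table about 600 mm to the right of the counter. Base 100 (its x) by 80 (its y) by 32 mm high; on the base's middle a wooden bar grip 60 long (along x), 24 wide (along y), 40 high; 72 mm overall. This point is 36 mm above the underside, so the grip runs from 4 mm below to 36 mm above it. About 0.25 kg. z up. Either way round in the corner will do (long side along either fence).
- block: the same block; origin at the centre of its underside, axes as above
- board: fixed plywood registration board with a grey printing face, 240 (x) by 220 (y) by 12 mm thick, lying on the table; origin at the centre of its underside. Two straight aluminium fences stand on its top along its +x and +y edges and meet in its +x, +y corner; the other two edges are open.
- far_fence: fence along the board's +x edge, 14 thick (x), 220 long (y), 22 mm high above the board's top; origin at the centre of its underside, on the board's top; its inner face is 7 mm towards -x
- left_fence: fence along the board's +y edge, 226 long (x), 14 thick (y), 22 mm high above the board's top; origin at the centre of its underside, on the board's top; its inner face is 7 mm towards -y
- corner (a point): the inner corner where the inner faces of both fences meet, on the board's top surface (12 mm above the table); axes as the board's: the free face of the board lies towards -x and -y of it. The block rubs on the board and the fences: pressed hard down or against one fence it can stick a hair short of the other
- lever (a joint): angle of the tally counter's lever about a vertical pivot: 0 at rest, 0.9 rad at its stop, growing counter-clockwise seen from above; a spring drives it back to 0 (about 0.8 N at the knob at rest, 2.5 N at the stop)
- lever_knob (a point): on the axis of the upright black knob (16 mm diameter) at the end of the lever, 62 mm from the pivot axis, 68 mm above the table; the knob runs from 48 to 84 mm above the table, and the steel arm it stands on, 14 mm wide, is 48 to 53 mm above the table. At rest the arm points to the board's side of the counter and towards the robot; to reach the stop the knob is pushed away from the robot
- lever_pivot (a point): point on the lever's pivot axis, at the height of lever_knob, above the middle of the fixed tally counter: grey case 75 by 75 by 44 mm high on a 95 by 95 by 6 mm foot, with the lever's hub, 28 mm across, up to 56 mm above the table
- round_stamp: bystander: small round turned-wood stamp, 52 mm diameter, 64 high; origin at the centre of its underside
- scissors: bystander: scissors with red handles lying flat, about 190 mm long; origin near the pivot, on the table
- plant: bystander: fern in a white pot 82 mm across, 75 high, fronds to about 170 mm above the table; origin at the centre of its underside
There are look-alikes about, which are no part of the job. Of the things like the part that bears lever, leave any that is yellow; of the rest the larger one is meant.

How it is judged (in metres and radians):
On the way, in this order (a step that is already met when the one before it is completed fails the run):
1. the lever is swung to its stop while the block still stands where it was (value of joint lever above 0.84 rad and distance of block from where it was at the start of the episode below 0.02 m), for 0.05 s.
2. the lever has sprung back, the block still where it was (value of joint lever below 0.06 rad and distance of block from where it was at the start of the episode below 0.02 m), for 0.1 s.
3. the block touches both fences (contact force between block and far_fence above 0.5 N and contact force between block and left_fence above 0.5 N), for 0.1 s.
At the end, for the whole second after the job is handed in: block flat on the board (within 5 mm, 0.06 rad), in the inner corner, square to the fences within 0.06 rad (either way round), at rest, pressed on each fence with over 1.5 N, held by the fingers; lever back at rest (below 0.06 rad) (contact force between block and far_fence above 1.5 N and contact force between block and left_fence above 1.5 N and contact force between block and the fingers above 1 N and (angle between the x axis of block and the x axis of board, either way round below 0.06 rad or angle between the x axis of block and the y axis of board, either way round below 0.06 rad) and angle between block's own z axis and vertical below 0.06 rad and z of block_center in the frame of board between 0.043 and 0.053 m and x of block_center in the frame of corner between -0.06 and -0.03 m and y of block_center in the frame of corner between -0.06 and -0.03 m and linear speed of block below 0.01 m/s and value of joint lever below 0.06 rad); the arm keeps its last pose, push and grip.
It fails at once if the round stamp is disturbed (moved more than 20 mm) (distance of round_stamp from where it was at the start of the episode above 0.02 m).
It fails at once if the scissors is disturbed (moved more than 20 mm) (distance of scissors from where it was at the start of the episode above 0.02 m).
It fails at once if the potted plant is disturbed (moved more than 20 mm) (distance of plant from where it was at the start of the episode above 0.02 m).
It also fails if it takes over 72 s, if anything falls off the work surface, if the arm or the gripper's body presses on something with over 40 N, if the wrist force passes 120 N, or if a joint passes its speed limit or range.

## Robot

A 6-joint arm with a two-finger parallel gripper is mounted at the origin on the work surface. World frame = base frame: x ahead of the robot, y to its left, z up, the work surface at z = 0. Lengths are in mm, angles in rad, forces in N, time in s.
With the tool pointing down it reaches from about 250 to 800 mm from the base axis. Payload 8.5 kg.
Tool frame: the origin (TCP) lies at the very end of the fingers, on their centre line; the grasp point (between the pads) lies 19 mm behind it; z points along the fingers, y is the direction in which the jaws open and shut (so a half turn about z gives the same grasp; the last joint's range is limited). The gripper opens to 85 mm and grips with 20 to 120 N. Pads are 22 mm wide; open, the fingers measure 114 mm over their backs; the gripper's body (76 mm by 85 mm) begins 54 mm behind the grasp point. The pads swing forward as they close: fully open they stand 13 mm farther back than shut.
Start: joints at [1.252, 0.238, -0.013, 1.319, 0, 1.571], TCP at [164.534, 498.505, 231.276] pointing down, gripper open.
Joint ranges: [-2.66, 2.66], [-1.03, 1.9], [-1.14, 1.46], [-1.82, 2.27], [-1.45, 1.34], [-3.14, 3.14]. Speed limits (rad/s): [2.22, 2.22, 2.79, 3.14, 3.14, 3.14].

## Interface

Orientations are given as a rotation vector (axis times angle).
In Python, from workcell import manip gives the robot as it stands.
- The arm moves only by the tool drive_tool, never from a script. Its argument "steps" is a list of rows, each an object with "translation": the shift along the tool's x, y, z in m, a list of three; "twist": the turn, a rotation vector about the tool's x, y, z in degrees, a list of three; "grip": the closure, from -1 (fully open) to 1 (shut). In form: [{"translation": [x, y, z], "twist": [ax, ay, az], "grip": grip}, ...]. A call has 1 to 12 rows; each row is the pose to reach, as a shift and turn from the pose commanded when the call began, along the tool's axes at that moment; what a row does not reach only later rows make up. A row lasts 1/8 s, in which the tool goes at most 62.5 mm and 10.7 degrees, less where a joint would pass 70% of its speed; a pose out of reach is approached as far as the arm can. A call with a gripper value outside its range is refused whole. The fingers move at their own pace and stop on an object; "squeeze" is the grip in N (left out, the last holds). Time passes only in rows, so rows that repeat a pose let the fingers close. It gives the time, the measured TCP pose, the force and the opening at its end, in the units of the state.
- manip.get_state(): the state, without advancing time (a new reading comes with each control period).
- manip.capture(name): name is "side" or "top" or "wrist"; returns the picture (420x560x3 uint8, red, green, blue); there is no depth.
- manip.camera_params(name): a dict with "fx", "fy", "cx", "cy" (pixels), "k1" (the pictures are not rectified: a ray, as slopes to the right and down, at radius r is drawn at 1 + k1 r^2 times it, then the intrinsics apply), "extrinsics" (4x4, takes a point from world to camera coordinates); the wrist camera has in their place "T_tool_cam" (4x4, takes a point from camera to tool coordinates, whose origin is the TCP and whose axes are the flange's). Camera axes: x right, y up, looking along -z (the intrinsics and any distortion apply to the point x, -y, -z); pixel columns grow to the right and rows downward; lengths in mm; the calibration is good to about 2 mm. A picture is of the moment at which its call begins: read the wrist's pose just before it. camera_params takes no time and is no camera call.
- manip.job_done(): hands the job in, once; it reports no verdict.
The state is a dict: "t": time; "qpos": joint angles; "qvel": joint speeds; "tau": joint torques, N m; "tcp_pos": TCP position; "orientation": TCP orientation; "contact_force": force on the tool from outside, world axes, zero at the start; "ft_torque": the same for the moment, N m; "grip_width": finger opening in mm.
Only numpy, scipy, OpenCV 4.12 (cv2) and the standard library are available. Lean on these libraries where they do the work, as an engineer would, in place of code of your own. Each camera call takes 0.05 s, during which the arm holds its last target. There are 200 camera calls.

## Working session

There is one attempt and no reset: what is moved stays moved. The work goes in short steps, Python scripts to look and compute and a tool call to move; the robot and the scene stay as the last step left them, time stands still between calls to the robot, and variables do not carry over. Pictures are saved under pics/ and viewed, about 8 in all and at most 12, crops included, and the job is handed in when it is done.

Besides the shell and the picture viewer there is one more tool, called after "Request:" as a command line: name --argument value ..., lists and objects as JSON in quotes. drive_tool: Moves the arm, as the interface text tells. Its arguments: {"type":"object","properties":{"steps":{"type":"array","items":{"type":"object","properties":{"translation":{"type":"array","items":{"type":"number"}},"twist":{"type":"array","items":{"type":"number"}},"grip":{"type":"number"}}}},"squeeze":{"type":"number"}},"required":["steps"]}

```bash
mkdir -p pics
cat > h.py <<'E'
import numpy as np, cv2
from workcell import manip
from scipy.spatial.transform import Rotation as R
def ext(name,st=None):
    p=manip.camera_params(name)
    if name!='wrist':
        return p,np.linalg.inv(np.array(p['extrinsics']))
    T=np.eye(4);T[:3,:3]=R.from_rotvec(st['orientation']).as_matrix();T[:3,3]=st['tcp_pos']
    return p,T@np.array(p['T_tool_cam'])
def ray(name,u,v,st=None):
    p,T=ext(name,st)
    xd=(u-p['cx'])/p['fx'];yd=(v-p['cy'])/p['fy'];x,y=xd,yd
    for _ in range(20):
        s=1+p['k1']*(x*x+y*y);x,y=xd/s,yd/s
    d=T[:3,:3]@np.array([x,-y,-1]);return T[:3,3],d/np.linalg.norm(d)
def onz(name,u,v,z,st=None):
    o,d=ray(name,u,v,st);return o+d*(z-o[2])/d[2]
def proj(name,P,st=None):
    p,T=ext(name,st);c=np.linalg.inv(T)@np.append(P,1)
    x,y=c[0]/-c[2],-c[1]/-c[2];s=1+p['k1']*(x*x+y*y)
    return p['fx']*x*s+p['cx'],p['fy']*y*s+p['cy']
def save(name,fn,sc=1.4,crop=None):
    im=manip.capture(name)[:,:,::-1].copy();cv2.imwrite('pics/raw_'+fn,im)
    cv2.imwrite('pics/'+fn,cv2.resize(im,None,fx=sc,fy=sc,interpolation=cv2.INTER_CUBIC));return im
E
python3 - <<'E'
from h import *
s=manip.get_state();print(s)
for n in('top','side'):
    save(n,n+'1.png');p,T=ext(n);print(n,p['fx'],p['k1'],T.round(2).tolist())
print(manip.camera_params('wrist'))
E
```

```text
{'t': 0.0, 'qpos': array([ 1.25202008e+00,  2.38817957e-01, -1.42346535e-02,  1.31917681e+00,
       -5.05223658e-06,  1.57079245e+00]), 'qvel': array([-0.00014264,  0.00109034, -0.00055649, -0.00015132,  0.00022811,
       -0.00118407]), 'tau': array([-1.25046536e-03, -5.38791490e+01,  3.46441054e+01,  1.83674373e-02,
       -1.95870125e-04, -3.93370465e-05]), 'tcp_pos': array([164.41542838, 498.17560209, 230.66573755]), 'orientation': array([-4.98573643e-01, -3.10155220e+00,  2.22366228e-03]), 'contact_force': array([-0.23943204, -0.28595884,  0.35978712]), 'ft_torque': array([-0.02864575,  0.05081963, -0.03737787]), 'grip_width': 85.41766841124047}
top 440.9656470391837 -0.03239522059221431 [[-0.08, 0.97, -0.23, 229.9], [-1.0, -0.08, 0.01, -3.21], [-0.0, 0.23, 0.97, 1354.56], [0.0, 0.0, 0.0, 1.0]]
side 541.9140290587243 -0.10630687573307773 [[0.9, 0.28, -0.33, -52.92], [-0.44, 0.58, -0.69, -1182.66], [-0.0, 0.76, 0.64, 1168.89], [0.0, 0.0, 0.0, 1.0]]
{'fx': 338.72640363365156, 'fy': 338.72640363365156, 'cx': 281.0437694836966, 'cy': 204.2450036983209, 'k1': -0.01507130274967942, 'T_tool_cam': array([[-1.22679568e-03,  9.50685806e-01,  3.10153177e-01,
         7.93197114e+01],
       [ 9.99999188e-01,  1.05962352e-03,  7.07475088e-04,
        -9.86692399e-02],
       [ 3.43940923e-04,  3.10153793e-01, -9.50686334e-01,
        -1.42641510e+02],
       [ 0.00000000e+00,  0.00000000e+00,  0.00000000e+00,
         1.00000000e+00]])}
```

View pics/top1.png

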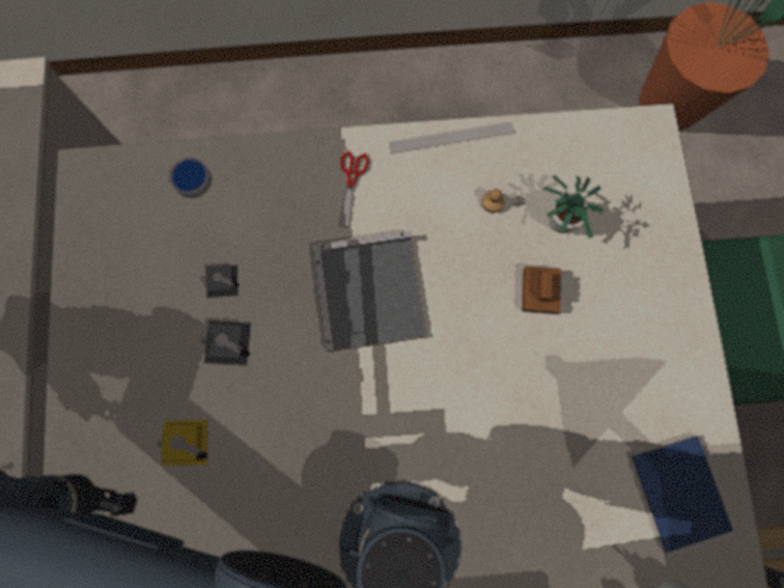

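View pics/side1.png

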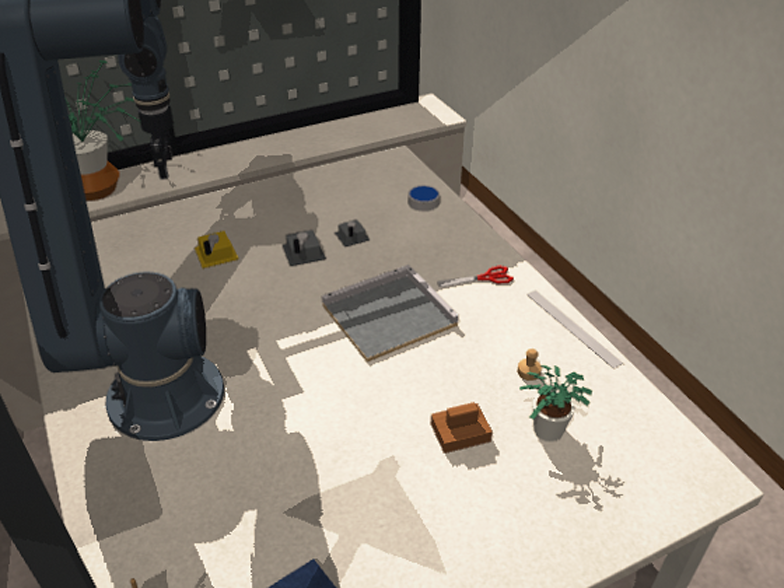

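The top picture has three counters: yellow at (185,442), a larger grey one at (228,342) and a smaller grey one at (222,280). I leave the yellow one, and of the two greys the larger at (228,342) is meant. The block is at (541,289) and the board at (370,292), with its fences at the top and left. The stamp is at (493,200), the scissors at (350,185) and the plant at (570,205). Next I confirm with an enlarged crop and measure.

Run:
```python
from h import *
t=cv2.imread('pics/raw_top1.png');s=cv2.imread('pics/raw_side1.png')
def c(im,x,y,w,h,W,H):return cv2.convertScaleAbs(cv2.resize(im[y:y+h,x:x+w],(W,H),interpolation=cv2.INTER_CUBIC),alpha=1.6,beta=10)
# top: counters x135..185,y180..270 ; block ; board
a=c(t,136,180,50,50*6//8,400,300)  # small
a=c(t,136,182,60,90,400,600)
b=c(t,360,180,50,37,400,300)
d=c(s,190,150,80,60,400,300)
cv2.imwrite('pics/crop1.png',np.hstack([a,np.vstack([b,d])]))
for n,u,v,z in[('yellow',185,442,50),('big',228,342,50),('small',222,280,50),('bigknob',244,351,84),('stamp',493,200,50),('plant',570,205,70),('sciss',350,185,0),('board c',410,235,30),('block',541,289,32)]:
    print(n,onz('top',u/1.4,v/1.4,z).round(0))
```

```text
yellow [237. 423.  50.]
big [438. 329.  50.]
small [576. 340.  50.]
bigknob [411. 288.  84.]
stamp [ 713. -271.   50.]
plant [ 681. -435.   70.]
sciss [795.  49.   0.]
board c [652. -79.  30.]
block [ 505. -356.   32.]
```

View pics/crop1.png

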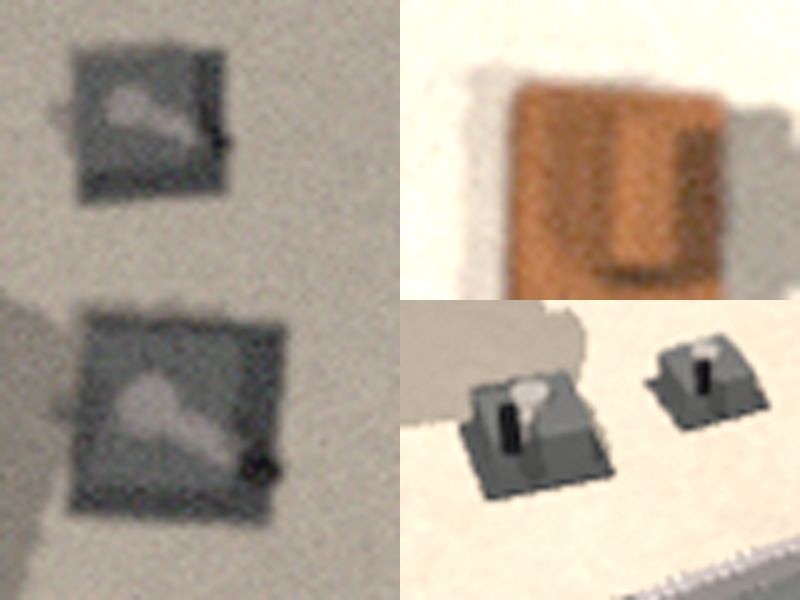

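The crop confirms it: the larger grey counter has its hub at crop (148,402) and its knob at (260,466), with the arm pointing to the robot and board side. I move over it for a closer look.

Request:
drive_tool --steps '[{"translation":[-0.302,-0.161,0],"twist":[0,0,-18.3],"grip":1},{"translation":[-0.302,-0.161,0],"twist":[0,0,-18.3],"grip":1},{"translation":[-0.302,-0.161,0],"twist":[0,0,-18.3],"grip":1},{"translation":[-0.302,-0.161,0],"twist":[0,0,-18.3],"grip":1},{"translation":[-0.302,-0.161,0],"twist":[0,0,-18.3],"grip":1},{"translation":[-0.302,-0.161,0],"twist":[0,0,-18.3],"grip":1},{"translation":[-0.302,-0.161,0],"twist":[0,0,-18.3],"grip":1},{"translation":[-0.302,-0.161,0],"twist":[0,0,-18.3],"grip":1},{"translation":[-0.302,-0.161,0],"twist":[0,0,-18.3],"grip":1}]'

```text
t: 1.23
tcp_pos: [400.2, 251.6, 231.2]
orientation: [0.003, -3.141, 0.0]
contact_force: [0.1, 0.2, -1.0]
grip_width: -0.1
```

Run:
```python
from h import *
import pickle
s=manip.get_state();print(s['t'],s['tcp_pos'],s['orientation'],s['grip_width'])
pickle.dump(s,open('w1.pkl','wb'))
save('wrist','w1.png')
h=onz('top',136+148/6.667,182+402/6.667,56);k=onz('top',136+260/6.667,182+466/6.667,84);print(h,k,np.linalg.norm((h-k)[:2]))
```

```text
1.225 [400.19089995 251.6308046  231.20449399] [ 3.13506021e-03 -3.14124659e+00  2.03574173e-04] -0.09447059558587373
[444.28305769 341.55560131  56.        ] [407.87989845 285.85514596  84.        ] 66.54119572829029
```

View pics/w1.png

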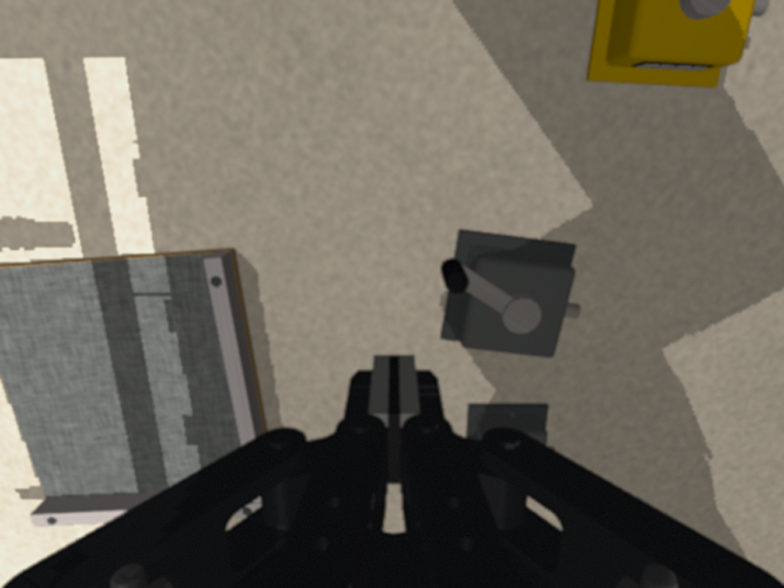

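The wrist picture shows the knob at about (454,276), the hub at (522,316), the left fence from (218,258) to (245,440), and the far fence along the bottom edge.

Run:
```python
from h import *
import pickle
s=pickle.load(open('w1.pkl','rb'))
im=cv2.imread('pics/raw_w1.png')
h=onz('wrist',522/1.4,316/1.4,56,s)
m=(im.max(2)<22).astype(np.uint8)[170:225,300:350]
n,l,st,c=cv2.connectedComponentsWithStats(m);i=1+np.argmax(st[1:,4]);uv=c[i]+[300,170];print(st[i],uv,uv*1.4)
k=onz('wrist',*uv,68,s);print('hub',h,'knob',k,np.linalg.norm((h-k)[:2]))
d=(k-h)[:2];print('phi deg',np.degrees(np.arctan2(d[1],d[0])))
# 62mm consistent angle; positions
phi=np.arctan2(d[1],d[0])
for a in(0,.45,.9,.95):print(a,h[:2]+62*np.array([np.cos(phi+a),np.sin(phi+a)]))
# left fence inner top edge
for u,v in((207,262),(230,432)):print(onz('wrist',u/1.4,v/1.4,34,s))
```

```text
[ 16  16  18  23 287] [324.46689895 197.00696864] [454.25365854 275.8097561 ]
hub [447.1077311  343.88336529  56.        ] knob [413.29069851 292.2051471   68.        ] 61.75945214206827
phi deg -123.19980918620723
0 [413.15898402 292.00386479]
0.45 [439.10447481 282.40208449]
0.9 [466.6434603 285.0415835]
0.95 [469.5599091  286.09149992]
[412.99797225 112.58965494  34.        ]
[560.91207905 113.85745773  34.        ]
```

Request:
drive_tool --steps '[{"translation":[0.025,0.034,0.06],"grip":1},{"translation":[0.025,0.034,0.115],"grip":1},{"translation":[0.025,0.034,0.169],"grip":1},{"translation":[0.025,0.034,0.169],"grip":1},{"translation":[0.01,0.034,0.169],"grip":1},{"translation":[-0.005,0.034,0.169],"grip":1},{"translation":[-0.015,0.034,0.169],"grip":1},{"translation":[-0.025,0.034,0.169],"grip":1},{"translation":[-0.035,0.034,0.169],"grip":1},{"translation":[-0.042,0.034,0.169],"grip":1},{"translation":[-0.046,0.034,0.169],"grip":1},{"translation":[-0.046,0.034,0.169],"grip":1}]'

```text
validation failed for argument at $.st...
```

Request:
drive_tool --steps '[{"translation":[0.025,0.034,0.06],"twist":[0,0,0],"grip":1},{"translation":[0.025,0.034,0.115],"twist":[0,0,0],"grip":1},{"translation":[0.025,0.034,0.169],"twist":[0,0,0],"grip":1},{"translation":[0.025,0.034,0.169],"twist":[0,0,0],"grip":1},{"translation":[0.01,0.034,0.169],"twist":[0,0,0],"grip":1},{"translation":[-0.005,0.034,0.169],"twist":[0,0,0],"grip":1},{"translation":[-0.015,0.034,0.169],"twist":[0,0,0],"grip":1},{"translation":[-0.025,0.034,0.169],"twist":[0,0,0],"grip":1},{"translation":[-0.035,0.034,0.169],"twist":[0,0,0],"grip":1},{"translation":[-0.042,0.034,0.169],"twist":[0,0,0],"grip":1},{"translation":[-0.046,0.034,0.169],"twist":[0,0,0],"grip":1},{"translation":[-0.046,0.034,0.169],"twist":[0,0,0],"grip":1}]'

```text
t: 2.78
tcp_pos: [446.9, 285.2, 62.2]
orientation: [0.001, -3.141, -0.0]
contact_force: [-3.6, 2.4, 1.2]
grip_width: -0.1
```

Request:
drive_tool --steps '[{"translation":[-0.003,0,0],"twist":[0,0,0],"grip":1},{"translation":[-0.003,0,0],"twist":[0,0,0],"grip":1},{"translation":[-0.003,0,0],"twist":[0,0,0],"grip":1}]'

```text
t: 3.15
tcp_pos: [448.0, 285.1, 62.1]
orientation: [0.003, -3.138, -0.0]
contact_force: [-9.4, 2.9, 3.1]
grip_width: 0.5
```

The advance stalled at x = 448, close to the predicted stop contact at 447.6, and the force rose to 9 N, well above the spring's 2.5 N. The lever is on its stop, so I retreat.

Request:
drive_tool --steps '[{"translation":[0.02,0,0],"twist":[0,0,0],"grip":1},{"translation":[0.04,0,0],"twist":[0,0,0],"grip":1},{"translation":[0.075,0,0],"twist":[0,0,0],"grip":1},{"translation":[0.08,0,-0.05],"twist":[0,0,0],"grip":1},{"translation":[0.08,0,-0.11],"twist":[0,0,0],"grip":1},{"translation":[0.06,-0.04,-0.169],"twist":[0,0,0],"grip":1},{"translation":[0.049,-0.085,-0.169],"twist":[0,0,0],"grip":1},{"translation":[0.049,-0.085,-0.169],"twist":[0,0,0],"grip":1},{"translation":[0.049,-0.085,-0.169],"twist":[0,0,0],"grip":1}]'

```text
t: 4.28
tcp_pos: [401.1, 199.8, 231.2]
orientation: [0.001, 3.141, -0.0]
contact_force: [-0.2, -0.6, -0.5]
grip_width: 0.1
```

Run:
```python
from h import *
s=manip.get_state();print(s['t'],s['tcp_pos'])
im=save('wrist','w2.png')
print('expect knob rest px',proj('wrist',[413.2,292,68],s),'stop',proj('wrist',[466.6,285,68],s))
m=(im.max(2)<22).astype(np.uint8);m[240:]=0
n,l,st,c=cv2.connectedComponentsWithStats(m)
for i in range(1,n):
    if st[i,4]>80:print(st[i],c[i],onz('wrist',*c[i],68,s))
```

```text
4.275 [401.06275138 199.80418238 231.23508912]
expect knob rest px (np.float64(379.24239562037803), np.float64(195.70003527674186)) stop (np.float64(367.4321957408668), np.float64(247.29738384701062))
[368 184  23  24 370] [379.03783784 195.33783784] [412.84339745 291.77528762  68.        ]
```

The lever is back at rest: the knob is seen at (412.8, 291.8), and its rest position is (413.2, 292). Next I look at the block and the board.

Request:
drive_tool --steps '[{"translation":[-0.03,-0.33,-0.02],"twist":[0,0,0],"grip":1},{"translation":[-0.03,-0.33,-0.02],"twist":[0,0,0],"grip":1},{"translation":[-0.03,-0.33,-0.02],"twist":[0,0,0],"grip":1},{"translation":[-0.03,-0.33,-0.02],"twist":[0,0,0],"grip":1},{"translation":[-0.03,-0.33,-0.02],"twist":[0,0,0],"grip":1},{"translation":[-0.03,-0.33,-0.02],"twist":[0,0,0],"grip":1},{"translation":[-0.03,-0.33,-0.02],"twist":[0,0,0],"grip":1},{"translation":[-0.03,-0.33,-0.02],"twist":[0,0,0],"grip":1},{"translation":[-0.03,-0.33,-0.02],"twist":[0,0,0],"grip":1}]'

```text
t: 5.45
tcp_pos: [431.1, -128.7, 251.2]
orientation: [0.004, -3.141, -0.0]
contact_force: [0.2, 0.7, 0.5]
grip_width: 0.2
```

Run:
```python
from h import *
import pickle
s=manip.get_state();print(s['t'],s['tcp_pos'])
pickle.dump(s,open('w3.pkl','wb'))
save('wrist','w3.png')
```

```text
5.45 [ 431.12925826 -128.73399085  251.18667918]
```

View pics/w3.png

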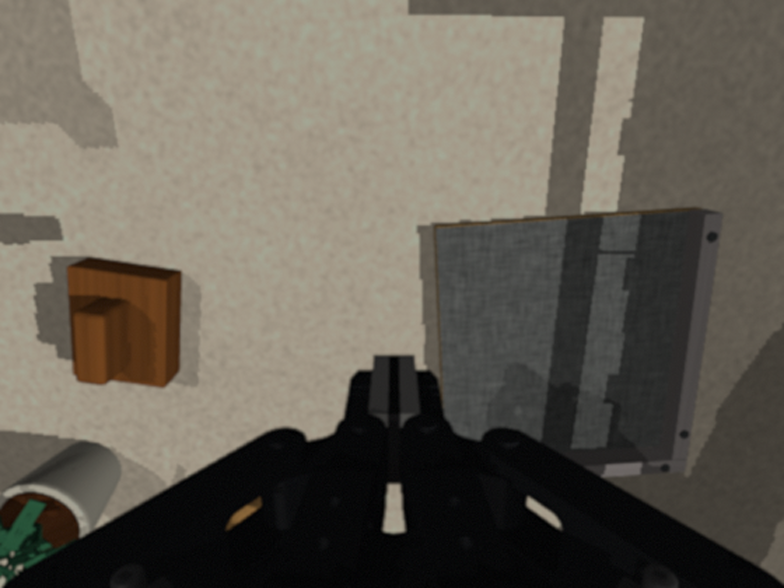

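The block's base spans (68,267) to (180,386) and its grip is at (97,340). The board's corner is visible near (680,465), so I enlarge both.

Run:
```python
from h import *
t=cv2.imread('pics/raw_w3.png')
def c(x,y,w,h,k):return cv2.convertScaleAbs(cv2.resize(t[y:y+h,x:x+w],(w*k,h*k),interpolation=cv2.INTER_CUBIC),alpha=2.2,beta=10)
a=c(40,175,100,120,4);b=c(420,280,100,75,4);d=c(440,140,100,45,4)
cv2.imwrite('pics/crop2.png',np.hstack([a,np.vstack([b,d])]))
```

```text
(no output)
```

View pics/crop2.png

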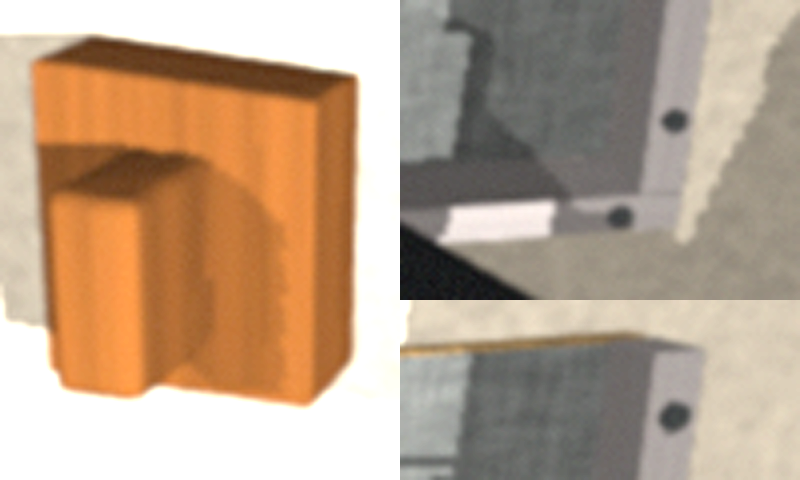

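Run:
```python
from h import *
import pickle
s=pickle.load(open('w3.pkl','rb'))
f=lambda pts,z,ox,oy:np.array([onz('wrist',ox+x/4,oy+y/4,z,s)[:2] for x,y in pts])
def rep(n,P):
    print(n,P.round(1).tolist())
    for a,b in zip(P[:-1],P[1:]):print('  len %.1f ang %.2f'%(np.hypot(*(b-a)),np.degrees(np.arctan2(*(b-a)[::-1]))))
A=f([(33,63),(315,98),(305,404)],32,40,175);rep('base top',A);print((A[0]+A[2])/2)
B=f([(92,38),(357,75),(352,360)],0,40,175);rep('base bot',B);print((B[0]+B[2])/2)
G=f([(52,195),(140,200),(138,395),(64,386)],72,40,175);rep('grip',G);print(G.mean(0))
C=f([(50,207),(241,196)],34,420,280);D=f([(251,50)],34,440,140)
rep('fences',np.vstack([C,D]))
```

```text
base top [[454.2, -389.2], [464.4, -311.2], [561.5, -328.7]]
  len 78.6 ang 82.60
  len 98.7 ang -10.22
[ 507.87822835 -358.97968943]
base bot [[455.4, -392.5], [467.0, -313.4], [563.7, -328.5]]
  len 79.9 ang 81.69
  len 97.9 ang -8.85
[ 509.59488081 -360.48471096]
grip [[478.1, -363.0], [479.4, -340.4], [535.8, -351.7], [533.2, -371.4]]
  len 22.6 ang 86.68
  len 57.6 ang -11.31
  len 19.8 ang -97.56
[ 506.63839904 -356.61641266]
fences [[640.5, 65.2], [636.6, 126.2], [410.4, 108.3]]
  len 61.1 ang 93.66
  len 226.9 ang -175.49
```

Run:
```python
from h import *
import pickle
def fit(fn,s,P0,P1,axis):
    # P0,P1 world guess of inner top edge; scan profile perpendicular in image along `axis` (0=cols,1=rows)
    g=cv2.GaussianBlur(cv2.cvtColor(cv2.imread(fn),6),(3,3),0).astype(float)
    L=[]
    for t in np.linspace(.05,.95,40):
        u,v=proj('wrist',P0+(P1-P0)*t,s)
        c=np.arange(-9,9.1,.5)
        x,y=(u+c,np.full_like(c,v)) if axis==0 else (np.full_like(c,u),v+c)
        pr=cv2.remap(g.astype(np.float32),x[None].astype(np.float32),y[None].astype(np.float32),1)[0]
        d=np.gradient(pr); i=np.argmax(d)
        if d[i]>2: L.append(onz('wrist',x[i],y[i],34,s)[:2])
    L=np.array(L)
    vx,vy,x0,y0=cv2.fitLine(L.astype(np.float32),cv2.DIST_HUBER,0,.01,.01).ravel()
    r=(L-[x0,y0])@[-vy,vx];ok=abs(r)<2.5
    vx,vy,x0,y0=cv2.fitLine(L[ok].astype(np.float32),cv2.DIST_HUBER,0,.01,.01).ravel()
    print(fn,ok.sum(),len(L),'ang %.2f'%(np.degrees(np.arctan2(vy,vx))),'at',x0,y0,'rms',((L[ok]-[x0,y0])@[-vy,vx]).std())
    return np.array([x0,y0]),np.array([vx,vy])
c=np.array([636.6,126.2,34]);e=np.array([410.4,108.3,34]);m=c+(e-c)*.6
s3=pickle.load(open('w3.pkl','rb'));s1=pickle.load(open('w1.pkl','rb'))
a=fit('pics/raw_w3.png',s3,e,c,0)
b=fit('pics/raw_w1.png',s1,e,m,0)
f=np.array([641.,62,34]);d=fit('pics/raw_w3.png',s3,f,c,1)
t=np.linalg.solve(np.array([a[1],-d[1]]).T,d[0]-a[0]);print('corner',a[0]+a[1]*t[0])
```

```text
pics/raw_w3.png 38 40 ang 4.00 at 510.96964 115.987175 rms 0.26309415517942636
pics/raw_w1.png 40 40 ang 3.98 at 456.265 112.79358 rms 0.2667974247245899
pics/raw_w3.png 36 40 ang -85.30 at 638.1591 87.55237 rms 0.41779088803991354
corner [635.11005 124.67384]
```

Request:
drive_tool --steps '[{"translation":[-0.078,-0.23,0.06],"twist":[0,0,9],"grip":-0.3},{"translation":[-0.078,-0.23,0.06],"twist":[0,0,9],"grip":-0.3},{"translation":[-0.078,-0.23,0.06],"twist":[0,0,9],"grip":-0.3},{"translation":[-0.078,-0.23,0.06],"twist":[0,0,9],"grip":-0.3},{"translation":[-0.078,-0.23,0.06],"twist":[0,0,9],"grip":-0.3},{"translation":[-0.078,-0.23,0.11],"twist":[0,0,9],"grip":-0.3},{"translation":[-0.078,-0.23,0.121],"twist":[0,0,9],"grip":-0.3},{"translation":[-0.078,-0.23,0.121],"twist":[0,0,9],"grip":-0.3},{"translation":[-0.078,-0.23,0.121],"twist":[0,0,9],"grip":-0.3}]'

```text
t: 6.62
tcp_pos: [510.1, -360.0, 132.4]
orientation: [0.244, 3.13, -0.002]
contact_force: [0.3, -0.5, 0.6]
grip_width: 55.7
```

Run:
```python
from h import *
import pickle
s=manip.get_state();print(s['t'],s['tcp_pos'],s['orientation'],s['grip_width'])
pickle.dump(s,open('w4.pkl','wb'))
im=save('wrist','w4.png')
hsv=cv2.cvtColor(im,cv2.COLOR_BGR2HSV)
```

```text
6.625 [ 510.12266749 -359.96696508  132.36192691] [ 2.44229978e-01  3.12984547e+00 -2.18924326e-03] 55.70572567934655
```

View pics/w4.png

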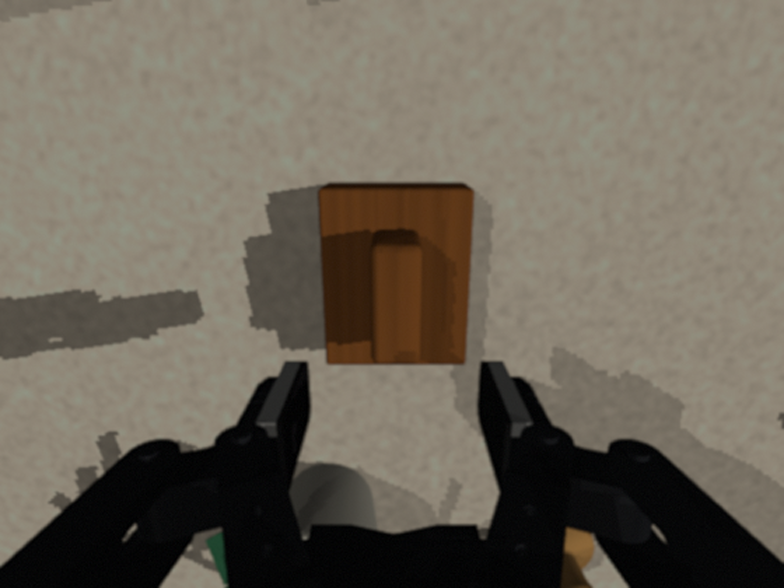

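The block is square in the picture. The base's near edge runs from 319 to 473 at row 187, and the grip's top runs from (374,243) to (421,361).

Run:
```python
from h import *
import pickle
s=pickle.load(open('w4.pkl','rb'))
M=R.from_rotvec(s['orientation']).as_matrix()
f=lambda u,v,z:(M.T@(onz('wrist',u/1.4,v/1.4,z,s)-s['tcp_pos'])).round(1)
for u,v,z in[(373,245,72),(421,245,72),(420,361,72),(374,361,72),(320,188,32),(473,188,32),(466,363,32),(327,363,32)]:print(f(u,v,z))
```

```text
[32.  -9.2 60.3]
[32.  11.8 60.3]
[-24.4  12.3  60.4]
[-24.4  -9.6  60.4]
[ 52.2 -37.4 100.3]
[ 52.1  39.9 100.2]
[-46.2  41.  100.4]
[-46.1 -38.3 100.5]
```

Request:
drive_tool --squeeze 60 --steps '[{"translation":[0.003,0.001,0.05],"twist":[0,0,0],"grip":-0.3},{"translation":[0.003,0.001,0.085],"twist":[0,0,0],"grip":-0.3},{"translation":[0.003,0.001,0.094],"twist":[0,0,0],"grip":-0.3},{"translation":[0.003,0.001,0.094],"twist":[0,0,0],"grip":-0.3},{"translation":[0.003,0.001,0.094],"twist":[0,0,0],"grip":1},{"translation":[0.003,0.001,0.094],"twist":[0,0,0],"grip":1},{"translation":[0.003,0.001,0.094],"twist":[0,0,0],"grip":1},{"translation":[0.003,0.001,0.094],"twist":[0,0,0],"grip":1},{"translation":[0.003,0.001,0.094],"twist":[0,0,0],"grip":1}]'

```text
t: 7.8
tcp_pos: [507.3, -359.1, 38.0]
orientation: [0.245, 3.13, -0.002]
contact_force: [-0.3, 0.9, 6.7]
grip_width: 23.7
```

Request:
drive_tool --steps '[{"translation":[0,0,-0.04],"twist":[0,0,0],"grip":1},{"translation":[0,0,-0.07],"twist":[0,0,0],"grip":1},{"translation":[0,0.05,-0.07],"twist":[0,0,0],"grip":1},{"translation":[0,0.11,-0.07],"twist":[0,0,-5],"grip":1},{"translation":[0,0.17,-0.07],"twist":[0,0,-13],"grip":1},{"translation":[0,0.23,-0.07],"twist":[0,0,-13],"grip":1},{"translation":[0,0.29,-0.07],"twist":[0,0,-13],"grip":1},{"translation":[0,0.35,-0.07],"twist":[0,0,-13],"grip":1},{"translation":[0,0.4,-0.07],"twist":[0,0,-13],"grip":1},{"translation":[0,0.43,-0.07],"twist":[0,0,-13],"grip":1},{"translation":[0,0.43,-0.07],"twist":[0,0,-13],"grip":1},{"translation":[0,0.43,-0.07],"twist":[0,0,-13],"grip":1}]'

```text
t: 9.3
tcp_pos: [573.1, 65.8, 106.3]
orientation: [0.111, -3.139, 0.001]
contact_force: [0.1, -0.6, -2.5]
grip_width: 23.4
```

Run:
```python
from h import *
s=manip.get_state();print(s['t'],s['tcp_pos'],s['orientation'],s['grip_width'],s['contact_force'])
w=save('wrist','w5.png',1.0);t=save('side','s5.png',1.0)
cv2.imwrite('pics/m5.png',np.hstack([cv2.convertScaleAbs(cv2.resize(w[150:420,100:460],(400,300)),alpha=1.6,beta=10),cv2.resize(t[170:275,210:350],(400,300),interpolation=cv2.INTER_CUBIC)]))
```

```text
9.3 [573.14690818  65.83180667 106.29220664] [ 1.10808178e-01 -3.13921592e+00  7.88524386e-04] 23.385387640461865 [ 0.13363598 -0.55944805 -2.50900866]
```

View pics/m5.png

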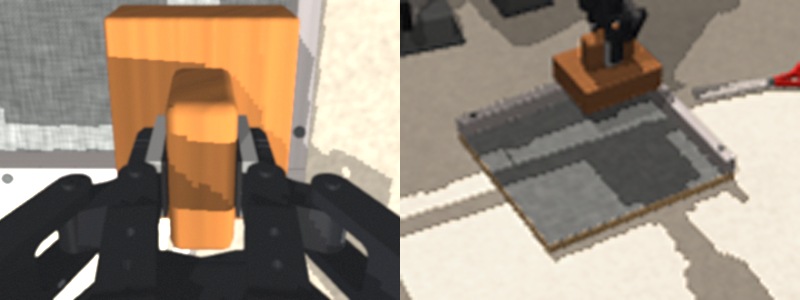

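The block is held level above the corner, square to the fences. I lower it.

Request:
drive_tool --steps '[{"translation":[0,0,0.04],"twist":[0,0,0],"grip":1},{"translation":[0,0,0.052],"twist":[0,0,0],"grip":1},{"translation":[0,0,0.056],"twist":[0,0,0],"grip":1},{"translation":[0,0,0.056],"twist":[0,0,0],"grip":1}]'

```text
t: 9.9
tcp_pos: [573.9, 65.9, 51.1]
orientation: [-0.11, 3.139, -0.0]
contact_force: [0.6, -0.9, -2.1]
grip_width: 23.2
```

Request:
drive_tool --steps '[{"translation":[0,0,0.002],"twist":[0,0,0],"grip":1},{"translation":[0,0,0.002],"twist":[0,0,0],"grip":1},{"translation":[0,0,0.002],"twist":[0,0,0],"grip":1}]'

```text
t: 10.28
tcp_pos: [574.4, 66.2, 50.0]
orientation: [-0.11, 3.137, -0.0]
contact_force: [-2.6, -1.3, 6.6]
grip_width: 22.9
```

Request:
drive_tool --steps '[{"translation":[-0.005,0.005,-0.001],"twist":[0,0,0],"grip":1},{"translation":[-0.01,0.01,-0.001],"twist":[0,0,0],"grip":1},{"translation":[-0.013,0.012,-0.001],"twist":[0,0,0],"grip":1},{"translation":[-0.013,0.012,-0.001],"twist":[0,0,0],"grip":1}]'

```text
t: 10.78
tcp_pos: [586.2, 79.5, 50.0]
orientation: [-0.111, 3.139, -0.001]
contact_force: [-2.7, -1.7, 7.1]
grip_width: 23.6
```

Request:
drive_tool --steps '[{"translation":[-0.002,0,-0.0005],"twist":[0,0,0],"grip":1},{"translation":[-0.004,0,-0.0005],"twist":[0,0,0],"grip":1},{"translation":[-0.004,0,-0.0005],"twist":[0,0,0],"grip":1}]'

```text
t: 11.15
tcp_pos: [587.8, 79.6, 50.1]
orientation: [0.111, -3.136, -0.0]
contact_force: [-11.5, -0.1, 11.9]
grip_width: 23.4
```

Request:
drive_tool --steps '[{"translation":[0,0.002,-0.0005],"twist":[0,0,0],"grip":1},{"translation":[0,0.004,-0.0005],"twist":[0,0,0],"grip":1},{"translation":[0,0.004,-0.0005],"twist":[0,0,0],"grip":1}]'

```text
t: 11.52
tcp_pos: [587.6, 81.7, 50.3]
orientation: [0.109, -3.136, 0.006]
contact_force: [-8.6, -8.5, 8.4]
grip_width: 23.3
```

Request:
drive_tool --steps '[{"translation":[0.001,0.002,-0.0005],"twist":[0,0,0],"grip":1},{"translation":[0.001,0.003,-0.0005],"twist":[0,0,0],"grip":1},{"translation":[0.001,0.003,-0.0005],"twist":[0,0,0],"grip":1},{"translation":[0,0.003,-0.0005],"twist":[0,0,0],"grip":1},{"translation":[0,0.003,-0.0005],"twist":[0,0,0],"grip":1}]'

```text
t: 12.15
tcp_pos: [587.7, 82.7, 50.6]
orientation: [0.108, -3.137, 0.012]
contact_force: [-7.1, -18.8, 7.4]
grip_width: 23.4
```

Request:
drive_tool --steps '[{"translation":[0,-0.003,-0.0005],"twist":[0,0,0],"grip":1},{"translation":[-0.002,-0.003,-0.0005],"twist":[0,0,0],"grip":1},{"translation":[-0.002,-0.003,-0.0005],"twist":[0,0,0],"grip":1},{"translation":[-0.002,0,-0.0005],"twist":[0,0,0],"grip":1},{"translation":[-0.002,0,-0.0005],"twist":[0,0,0],"grip":1},{"translation":[-0.002,0,-0.0005],"twist":[0,0,0],"grip":1}]'

```text
t: 12.9
tcp_pos: [587.8, 82.6, 50.7]
orientation: [0.108, -3.133, 0.012]
contact_force: [-12.8, -19.5, 8.6]
grip_width: 23.0
```

Run:
```python
from h import *
for k in range(3):
    w=manip.capture('wrist');s=manip.get_state();print(s['t'],s['tcp_pos'],s['contact_force'],s['orientation'])
w=save('wrist','w6.png',1.0);t=save('side','s6.png',1.0)
m=R.from_rotvec(s['orientation']).as_matrix();print(m.round(3))
cv2.imwrite('pics/m6.png',np.hstack([cv2.convertScaleAbs(cv2.resize(w[150:420,100:460],(400,300)),alpha=1.6,beta=10),cv2.resize(t[170:275,210:350],(400,300),interpolation=cv2.INTER_CUBIC)]))
```

```text
12.95 [587.78044282  82.63783688  50.67029793] [-12.67136768 -20.53102535   8.2299128 ] [ 0.107439   -3.13328682  0.01175912]
13.0 [587.7795084   82.6502677   50.67058651] [-13.04150636 -19.98813547   9.53296922] [ 0.10753784 -3.13328501  0.01175838]
13.05 [587.78283066  82.62069192  50.66606611] [-12.1990194  -19.57127218   8.33277617] [ 0.10742037 -3.13327362  0.01176172]
[[-0.998 -0.069 -0.006]
 [-0.068  0.998 -0.008]
 [ 0.007 -0.007 -1.   ]]
```

View pics/m6.png

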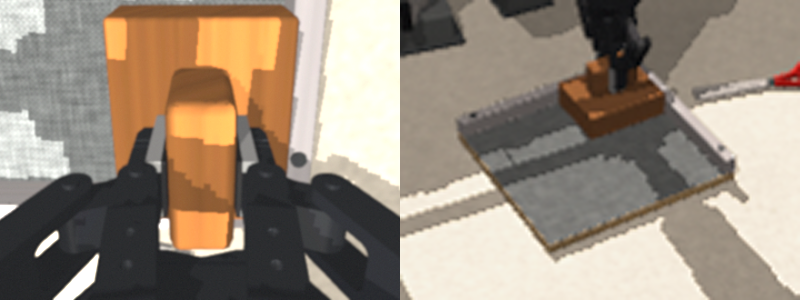

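Request:
drive_tool --steps '[{"translation":[-0.0015,0,0],"twist":[0,0,0],"grip":1},{"translation":[-0.0015,0,0],"twist":[0,0,0],"grip":1},{"translation":[-0.0015,0,0],"twist":[0,0,0],"grip":1},{"translation":[-0.0015,0,0],"twist":[0,0,0],"grip":1}]'

```text
t: 13.65
tcp_pos: [587.7, 82.6, 50.7]
orientation: [0.108, -3.131, 0.012]
contact_force: [-19.1, -19.2, 14.5]
grip_width: 23.6
```

The x force rose by 6 N with no movement and y held at 19 N, so the block is against both fences.

```bash
python3 -c "
from workcell import manip
s=manip.get_state();print(s['contact_force'],abs(s['qvel']).max());print(manip.job_done())"
```

```text
[-19.12800573 -19.21321723  14.5146792 ] 0.0011654224865660198
the job is handed in; nothing more can be done
None
```

I swung the larger grey counter's lever to its stop and let it spring back. Then I gripped the block by its bar, set it on the board and pressed it into the corner. I handed the job in at about 13.7 s with the fingers still holding it; no verdict was reported.

- **Lever:** the push stalled at x = 448 mm (stop predicted at 447.6 mm), and the force rose to 9 N. A picture after I let go showed the knob within 0.5 mm of rest. I did not look at it again, but the arm never went back there.
- **Block:** with the block pressed, the tool was at (587.8, 82.6) mm, within about 1.5 mm of the centre computed from the measured corner. It is flat on the board, with the tool tilted about 0.01 rad and square to the fences within about 0.1°.
- **Fence pressure:** the wrist felt about 19 N toward each fence and stayed still when I pushed harder. The wrist reading includes friction, so the exact force on each fence was not measured separately.
- **Bystanders:** no move went near the stamp, the scissors or the plant.

Nothing failed. My first rough reading of the left fence's angle was about 3.5° off, and I replaced it with line fits from two views that agreed at 4.0°.

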